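Ratchet-clamp a jukebox dial lens

ROBOT

A 6-joint arm with a two-finger parallel gripper is mounted at the origin on the work surface. World frame = base frame: x ahead of the robot, y to its left, z up, the work surface at z = 0. Lengths are in m, angles in rad, forces in N, time in s.
With the tool pointing down it reaches from about 0.25 to 0.8 m from the base axis. Payload 8.5 kg.
Tool frame: the origin (TCP) lies on the front face of the gripper's body, between the roots of the fingers; the fingertips stand 73 mm ahead of it and the grasp point (between the pads) lies 54 mm ahead of it; z points along the fingers, y is the direction in which the jaws open and shut (so a half turn about z gives the same grasp; the last joint's range is limited). The gripper opens to 85 mm and grips with 20 to 120 N. Pads are 22 mm wide; open, the fingers measure 114 mm over their backs; the gripper's body (76 mm by 85 mm) begins 54 mm behind the grasp point. The pads swing forward as they close: fully open they stand 13 mm farther back than shut.
Start: joints at [-1.271, 0.238, -0.013, 1.319, 0, 1.571], TCP at [0.155, -0.502, 0.304] pointing down, gripper open.
Joint ranges: [-2.66, 2.66], [-1.03, 1.9], [-1.14, 1.46], [-1.82, 2.27], [-1.45, 1.34], [-3.14, 3.14]. Speed limits (rad/s): [2.22, 2.22, 2.79, 3.14, 3.14, 3.14].

INTERFACE

Orientations are given as [roll, pitch, yaw] about the fixed x, y, z axes, in that order (R = Rz(yaw) Ry(pitch) Rx(roll)).
In Python, from station import ctrl gives the robot as it stands.
- The arm moves only by the shell command python3 -m creep 'ROWS' [OPENING]. ROWS is JSON, a list of rows, each a list of 4 numbers: the shift along the world's x, y, z in mm, then the turn about the world's z in rad. In form: [[dx, dy, dz, roll], ...]. A call has 1 to 10 rows; each row is the pose to reach, as a shift and turn from the pose commanded when the call began; what a row does not reach only later rows make up. A row lasts 1/8 s, in which the tool goes at most 62.5 mm and 10.7 degrees, less where a joint would pass 70% of its speed; a pose out of reach is approached as far as the arm can. A call with a gripper value outside its range is refused whole. OPENING is the gripper command: -1 is shut, 1 is fully open, values between are in proportion, set as the call begins (- or left out, the last holds). The fingers move at their own pace and stop on an object; the grip force is fixed at half the most. Time passes only in rows, so rows that repeat a pose let the fingers close. It gives the time, the measured TCP pose, the force and the opening at its end, in the units of the state.
- ctrl.state(): the state, without advancing time (a new reading comes with each control period).
- ctrl.get_image(name): name is "side" or "top" or "wrist"; returns a dict with "frame" (384x512x3 uint8, blue, green, red), "z_map" (384x512 float32, m along the optical axis (not along the pixel's ray), 0 where there is no reading), "K" (3x3 intrinsics, pixels), "rvec" (rotation vector, rad) and "tvec" (3), from world to camera coordinates, as OpenCV has them; the wrist camera has in their place "T_tool_cam" (4x4, takes a point from camera to tool coordinates, whose origin is the TCP and whose axes are the flange's). Camera axes: x right, y down, z forward; pixel columns grow to the right and rows downward; lengths in m; the calibration is good to about 2 mm. A picture is of the moment at which its call begins: read the wrist's pose just before it.
- ctrl.finish_job(): hands the job in, once; it reports no verdict.
The state is a dict: "time": time; "joint_positions": joint angles; "qvel": joint speeds; "joint_torque": joint torques, N m; "tcp_pos": TCP position; "tcp_rot": TCP orientation; "contact_force": force on the tool from outside, world axes, zero at the start; "moment": the same for the moment, N m; "width": finger opening in m.
Only numpy, scipy, OpenCV 4.12 (cv2) and the standard library are available. Lean on these libraries where they do the work, as an engineer would, in place of code of your own. Each camera call takes 0.05 s, during which the arm holds its last target. There are 200 camera calls.

TASK

Clamp the orange glass dial lens for polishing: flip the red reversing lever on the ratchet handle over to its clockwise (tightening) side, then work the handle back and forth until the sliding jaw holds the lens snugly against the stop without cracking it, and let go. Move the jaw only with the handle, and leave the lens itself and the loose parts lying around alone.

Things in the scene. Friction and masses are not known exactly. Their poses are not given: they have to be found in the camera images.
- clamp: Green bench clamp bolted down on a grey base plate 120 x 290 x 12 mm. Origin on the table top under the vertical ratchet axis; a gear housing 90 x 90 mm, 70 mm high, stands around that axis. The clamp's +y points along the handle when joint handle is 0; the jaws lie on its -y side and the jaw closes along -y.
- axis (a point): Top of the ratchet axis, 100 mm above the table, over a steel ratchet wheel (52 mm across, 18 teeth, 0.35 rad pitch). The wheel drives the jaw 12 mm per rad of driven handle turn. Once the jaw has met lens and stop, the grip rises about 120 N per rad of driven turn: 15 N is just held, 35 N snug, over 60 N cracks the glass. The clamp is self-locking and keeps its grip when the handle is released.
- handle (a joint): Angle of the handle about the ratchet axis, rad, growing CLOCKWISE seen from above, stops at -0.6 and 0.6; 0 along the clamp's +y. Flat chrome bar, 22 mm wide, top 98 mm above the table. With the red lever on its clockwise side, clockwise swings drive (close the jaw), others click back freely, and up to 0.5 rad of a new swing is lost before a tooth catches. With it on the other side: the reverse.
- knob (a point): Centre of the fixed black grip knob at the handle's end: upright cylinder, 24 mm in diameter, 98 to 145 mm above the table, 120 mm from the axis; this point is 122 mm up. Push along its arc while moving slowly: about 6.5 N with the jaw free, 8 N with the lens just held, 10 N snug, 12.5 N cracks. Stopped but still leaning on it, about 3, 5, 7 and 9 N. Clicking back takes 2 N.
- pawl (a joint): Angle of the red reversing lever relative to the handle bar, rad, clockwise seen from above positive: -0.5 opening side, 0.5 tightening side, 0 in line with the bar. A spring snaps it away from 0 to the side it is on (about 2 N at its tip); it may rest anywhere from 0.2 to 0.55 (or -0.2 to -0.55) until a tooth gap comes by. It starts on the negative side.
- thumb (a point): Top of the red reversing lever near its outer end: an upright fin 30 mm long (outwards along the bar), 9 mm thick, 99 to 123 mm above the table, pivoting on a vertical pin on the bar 47 mm from the ratchet axis. This point is 26 mm out from the pin, 123 mm above the table.
- jaw: Green sliding jaw block with a black rubber face, 70 mm wide, 22 mm thick, 34 mm high, pushed by the ratchet through a hidden stiff spring. Origin at the middle of the rubber face that meets the lens, 31 mm above the table. It closes along the clamp's -y.
- stop: Green stop block with a rubber face, fixed on the base plate during the job, set at a different distance each time. Origin at the bottom of its rubber face (12 mm above the table), its face looking to the clamp's +y.
- lens: Orange glass dial lens, a disc 50 mm in diameter and 14 mm thick lying flat on the base plate between jaw and stop. Origin at the centre of its underside, 12 mm above the table.
- spindle: Loose brass record spindle standing on its 32 mm foot, 65 mm tall, origin at the centre of its underside. Leave alone.
- resistor1: Loose grey ceramic resistor, 110 mm long, 18 mm thick, lying along its own x; origin under its middle. Leave alone.
- resistor2: A second one, the same.
- selector: Loose chrome selector lever, about 110 mm long along its own x, 18 mm wide, 6 mm thick with a 14 mm high end; origin on the table near its middle. Leave alone.
Not all that is in view belongs to the job. There is more than one size of the lens; the job needs the smallest.

How it is judged:
On the way, in this order (a step that is already met when the one before it is completed fails the run):
1. the red reversing lever is flipped to its clockwise side (value of joint pawl above 0.06 rad), for 0.2 s.
2. the jaw holds the lens with more than 15 N (contact force between jaw and lens above 15 N), for 0.2 s.
At the end, for the whole second after the job is handed in: The red lever is on its clockwise side (over 0.06 rad), the lens lies flat (within 0.1 rad, not lifted more than 4 mm) and at rest, gripped between jaw and stop with 15 to 60 N, and the robot has let go (value of joint pawl above 0.06 rad and contact force between jaw and lens between 15 and 60 N and contact force between stop and lens above 15 N and angle between lens's own z axis and vertical below 0.1 rad and z of lens in the frame of clamp below 0.016 m and linear speed of lens below 0.01 m/s); the robot touches nothing.
It fails at once if the lens is squeezed with more than 60 N and cracks (contact force between jaw and lens above 60 N).
It fails at once if the robot pushes the jaw directly (contact force between any of the arm, the fingers and jaw above 2 N).
It fails at once if the robot touches the lens (contact force between any of the arm, the fingers and lens above 1 N).
It fails at once if a loose part lying around is moved more than 15 mm (distance of any of spindle, resistor1, resistor2, selector from where it was at the start of the episode above 0.015 m).
It also fails if it takes over 72 s, if anything falls off the work surface, if the arm or the gripper's body presses on something with over 40 N, if the wrist force passes 120 N, or if a joint passes its speed limit or range.

## Working session

There is one attempt and no reset: what is moved stays moved. The work goes in short steps, Python scripts to look and compute and a shell command to move; the robot and the scene stay as the last step left them, time stands still between calls to the robot, and variables do not carry over. Pictures are saved under pics/ and viewed, about 8 in all and at most 12, crops included, and the job is handed in when it is done.

```bash
mkdir -p pics; ls; python3 - <<'E'
from station import ctrl
import cv2,numpy as np
print(ctrl.state())
a=ctrl.get_image("top");b=ctrl.get_image("side")
np.savez("v0.npz",**{k+n:np.array(v) for n,i in(("T",a),("S",b)) for k,v in i.items()})
cv2.imwrite("pics/top0.png",a["frame"]);cv2.imwrite("pics/side0.png",b["frame"])
print(a["K"],a["rvec"],a["tvec"],b["K"],b["rvec"],b["tvec"])
E
```

```text
pics
{'time': 0.0, 'joint_positions': array([-1.27104367e+00,  2.38774661e-01, -1.42651472e-02,  1.31919020e+00,
        2.99327200e-05,  1.57079706e+00]), 'qvel': array([-0.00062252, -0.00042827, -0.00078952,  0.00021614, -0.00029917,
       -0.00355157]), 'joint_torque': array([ 1.43537670e-05, -5.38780510e+01,  3.46434832e+01,  1.85537513e-02,
       -1.36148587e-04,  7.48520222e-06]), 'tcp_pos': array([ 0.15493821, -0.50128854,  0.30327652]), 'tcp_rot': array([-3.14015897e+00, -2.99316309e-05,  2.99751872e-01]), 'contact_force': array([-0.50131222,  0.08456473, -0.04010506]), 'moment': array([-0.05320377, -0.03243303,  0.00687193]), 'width': 0.08564471101406422}
[[347.95517929   0.         258.87762586]
 [  0.         347.95517929 191.89153293]
 [  0.           0.           1.        ]] [ 1.98281613 -2.24945013  0.23153119] [0.00778467 0.59480108 0.64503059] [[396.0608672    0.         253.57584958]
 [  0.         396.0608672  194.42149712]
 [  0.           0.           1.        ]] [ 0.80564328 -2.56900642  1.0709995 ] [0.4147945  0.34111438 0.54696789]
```

View pics/top0.png

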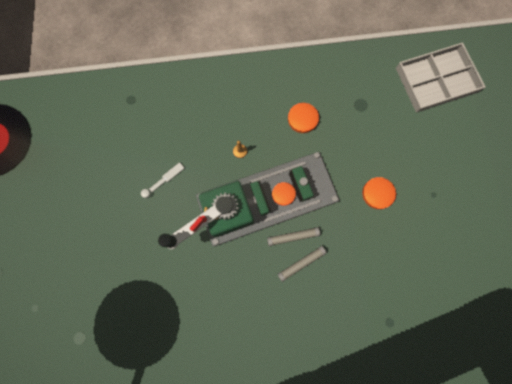

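View pics/side0.png

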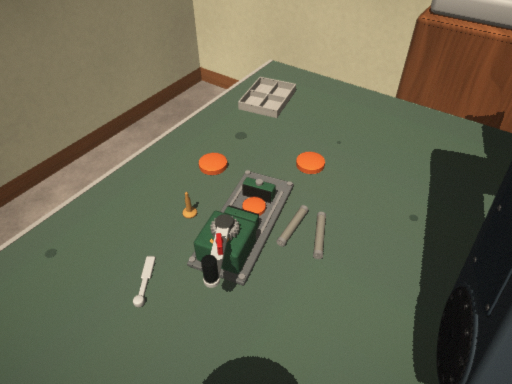

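The top view shows the clamp, with the axis near pixel (226,207), the red lever near (198,223), the knob near (167,240), and the small lens already on the base plate at (284,193). I'll turn these into positions.

```bash
cat > h.py <<'E'
import numpy as np,cv2
def ray(K,rv,tv,uv,z):
    R=cv2.Rodrigues(np.array(rv))[0];c=-R.T@np.array(tv)
    d=R.T@np.linalg.inv(K)@np.array([*uv,1.]);return c+d*(z-c[2])/d[2]
def cent(m):
    n,l,s,c=cv2.connectedComponentsWithStats(m.astype(np.uint8));
    return [(c[i].round(1),s[i,4]) for i in range(1,n) if s[i,4]>8]
E
python3 - <<'E'
from h import *
d=np.load("v0.npz");T=lambda uv,z:ray(d["KT"],d["rvecT"],d["tvecT"],uv,z).round(4)
f=d["frameT"].astype(int);B,G,R=f[...,0],f[...,1],f[...,2]
print("axis0",T((226,206),.1),"stop?")
for n,uv,z in(("platecorner",(319,153),.012),("pc",(338,200),.012),("pc",(215,243),.012),("pc",(199,194),.012),("knob",(167,240),.145),("knobbase",(172,243),.098)):print(n,T(uv,z))
red=(R>130)&(G<40)&(B<45);red[:,:150]=0
for c,a in cent(red):print("red",c,a,T(c,.123))
org=(R>170)&(G>50)&(G<140)&(B<60)
for c,a in cent(org):print("org",c,a,T(c,.026))
dk=(f.max(2)<30);dk[:220]=0;dk[255:]=0;dk[:,:150]=0;dk[:,185:]=0
for c,a in cent(dk):print("dark",c,a,T(c,.145))
c=d["frameT"][140:270,130:350];cv2.imwrite("pics/crop1.png",cv2.resize(c,None,fx=3.6,fy=3.6,interpolation=cv2.INTER_CUBIC))
z=d["z_mapT"];print([z[v,u] for u,v in((167,240),(198,223),(226,207))])
E
```

```text
axis0 [ 5.637e-01 -5.000e-04  1.000e-01] stop?
platecorner [ 0.672 -0.212  0.012]
pc [ 0.5619 -0.2358  0.012 ]
pc [0.5036 0.0373 0.012 ]
pc [0.6128 0.0612 0.012 ]
knob [0.5094 0.1039 0.145 ]
knobbase [0.5073 0.1069 0.098 ]
org [303.3 116.6] 633 [ 0.7561 -0.1878  0.026 ]
org [379.5 192.5] 744 [ 0.5647 -0.3228  0.026 ]
org [285.4 192.6] 286 [ 0.5896 -0.1237  0.026 ]
org [273.7 197.8] 13 [ 0.5816 -0.0975  0.026 ]
org [196. 223.] 29 [0.5488 0.071  0.026 ]
dark [172.1 242.9] 14 [0.5033 0.0955 0.145 ]
[np.float32(0.6016168), np.float32(0.6325035), np.float32(0.6577501)]
```

View pics/crop1.png

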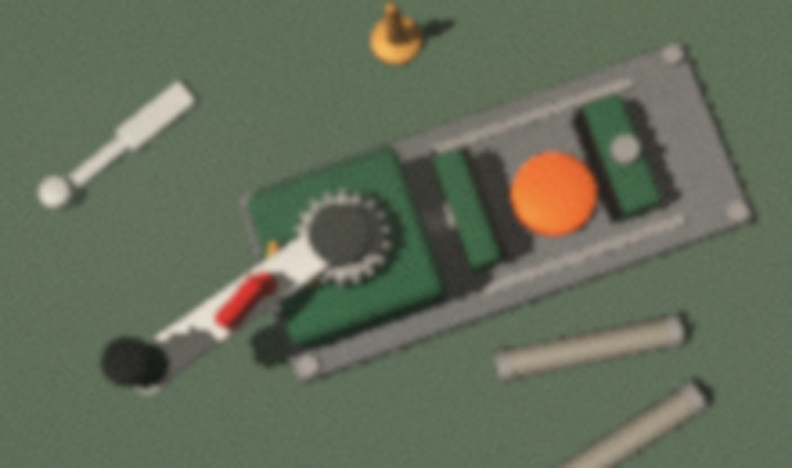

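The crop confirms the handle heads about 118° (joint handle about -0.28), and the lever sits on the counter-clockwise side. So I have to push it clockwise, towards world (0.88, 0.47). Next I'll go above the start point, with the gripper shut and its y axis across the bar.

```bash
python3 -m creep '[[50,80,0,0.18],[100,160,0,0.36],[150,240,0,0.54],[200,320,0,0.72],[240,384,0,0.9],[270,440,0,1.08],[300,480,0,1.26],[320,520,-10,1.44],[342,547,-20,1.62],[342,547,-20,1.76]]' -1; python3 -m creep '[[0,0,0,0],[0,0,0,0]]'
python3 - <<'E'
from station import ctrl
import cv2,numpy as np
s=ctrl.state();a=ctrl.get_image("wrist");print(s["tcp_pos"],s["tcp_rot"],s["joint_positions"],s["width"])
np.savez("w1.npz",pos=s["tcp_pos"],rot=s["tcp_rot"],**a)
cv2.imwrite("pics/w1.png",a["frame"]);print(a["T_tool_cam"])
E
```

```text
time: 1.35
tcp_pos: [0.4863, 0.0298, 0.286]
tcp_rot: [-3.142, 0.0, 2.065]
contact_force: [1.0, -0.5, -0.2]
width: 0.0002
time: 1.6
tcp_pos: [0.4852, 0.0279, 0.2858]
tcp_rot: [-3.14, -0.0, 2.06]
contact_force: [-0.2, -0.2, -0.3]
width: 0.0003
[0.4851956  0.02792021 0.28577646] [-3.13997303e+00 -3.77094551e-04  2.06009124e+00] [ 5.76423240e-02  1.79672552e-01 -1.36707123e-01  1.25604548e+00
 -3.35098717e-04  1.13914370e+00] 0.00025381688943241305
[[ 1.92638284e-04 -9.62448545e-01 -2.71464107e-01  6.97852113e-02]
 [ 9.99999960e-01  2.41112226e-04 -1.45211956e-04 -1.92138609e-04]
 [ 2.05212351e-04 -2.71464069e-01  9.62448553e-01 -6.82295614e-02]
 [ 0.00000000e+00  0.00000000e+00  0.00000000e+00  1.00000000e+00]]
```

View pics/w1.png

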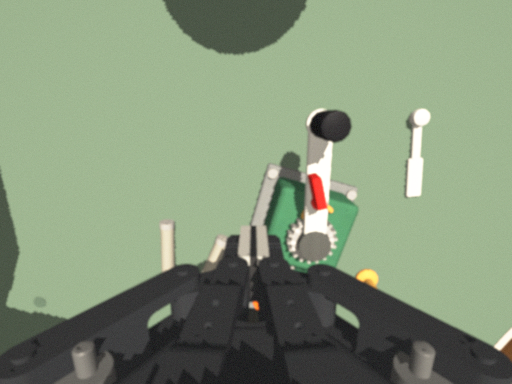

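The wrist view shows the knob top at (338,126), the axis cap at (315,246), and the red fin from (313,177) at its outer end to (324,206) at its inner end. The fingertips are at about (253,240). Casting these onto their planes:

```bash
cat >> h.py <<'E'
from scipy.spatial.transform import Rotation as Ro
def wray(w,uv,z):
    T=np.eye(4);T[:3,:3]=Ro.from_euler("xyz",w["rot"]).as_matrix();T[:3,3]=w["pos"]
    T=T@w["T_tool_cam"];d=T[:3,:3]@np.linalg.inv(w["K"])@np.array([*uv,1.]);c=T[:3,3];return c+d*(z-c[2])/d[2]
E
python3 - <<'E'
from h import *
w=np.load("w1.npz");f=w["frame"].astype(int)
red=(f[...,2]>130)&(f[...,1]<50)&(f[...,0]<60)
for c,a in cent(red):print("red",c,a,wray(w,c,.123).round(4))
for n,uv,z in(("axis",(315,246),.1),("knob",(338,126),.145),("knobbase",(321,121),.098),("finout",(313,178),.123),("finin",(322,204),.123),("tips",(253,228),.2128)):print(n,wray(w,uv,z).round(4))
d=np.load("v0.npz");T=lambda uv,z:ray(d["KT"],d["rvecT"],d["tvecT"],uv,z).round(4)
c=lambda u,v:(130+u/3.6,140+v/3.6)
print("top: axis",T(c(344,232),.1),"knob",T(c(131,360),.145),"fin",T(c(225,318),.123),T(c(262,280),.123))
print("lens",T(c(554,194),.026),"jawface top ends",T(c(468,148),.048),T(c(499,262),.048),"stop face top",T(c(580,112),.048),T(c(616,218),.048))
E
```

```text
red [313.5 190.5] 106 [0.5279 0.0567 0.123 ]
axis [0.5667 0.0051 0.1   ]
knob [0.5111 0.1097 0.145 ]
knobbase [0.5087 0.1108 0.098 ]
finout [0.5219 0.0658 0.123 ]
finin [0.5408 0.0497 0.123 ]
tips [0.4806 0.0359 0.2128]
top: axis [ 0.5668 -0.      0.1   ] knob [0.5095 0.105  0.145 ] fin [0.5267 0.0622 0.123 ] [0.5434 0.042  0.123 ]
lens [ 0.5873 -0.1202  0.026 ] jawface top ends [ 0.6162 -0.0725  0.048 ] [ 0.548  -0.0815  0.048 ] stop face top [ 0.6293 -0.1398  0.048 ] [ 0.5648 -0.1512  0.048 ]
```

The two views agree to about 5 mm: axis (0.567, 0.003), and knob radius 118 mm against a nominal 120. I'll lower beside the fin and approach it.

```bash
python3 -m creep '[[-6,10,-50,0],[-6,10,-90,0],[-6,10,-104,0],[-6,10,-104,0]]'; python3 -m creep '[[5,3,0,0],[11,6,0,0],[16,9,0,0],[22,12,0,0],[22,12,0,0]]'
python3 -m creep '[[4,2,0,0],[7,4,0,0],[7,4,0,0]]';python3 -m creep '[[4,2,0,0],[7,4,0,0],[7,4,0,0]]'
```

```text
time: 2.15
tcp_pos: [0.4794, 0.0369, 0.1825]
tcp_rot: [-3.141, -0.0, 2.058]
contact_force: [-0.0, -0.7, -0.5]
width: -0.0001
time: 2.78
tcp_pos: [0.5021, 0.0501, 0.1822]
tcp_rot: [3.142, 0.0, 2.06]
contact_force: [-0.8, 0.4, 0.8]
width: 0.0002
time: 3.15
tcp_pos: [0.5088, 0.0539, 0.1822]
tcp_rot: [-3.142, 0.0, 2.06]
contact_force: [-0.2, 0.5, -0.2]
width: 0.0001
time: 3.52
tcp_pos: [0.5159, 0.0579, 0.1822]
tcp_rot: [-3.142, 0.0, 2.06]
contact_force: [0.9, -0.9, -0.1]
width: 0.0002
```

```bash
python3 -m creep '[[4,2,0,0],[7,4,0,0],[7,4,0,0]]';python3 -m creep '[[4,2,0,0],[7,4,0,0],[7,4,0,0]]'
python3 - <<'E'
from station import ctrl
import cv2,numpy as np
a=ctrl.get_image("wrist");b=ctrl.get_image("side")
A=cv2.resize(a["frame"][60:300,180:440],None,fx=1.6,fy=1.6);B=cv2.resize(b["frame"][180:300,140:290],(480,384))[:, :384]
cv2.imwrite("pics/p2.png",np.hstack([A[:384],B]))
E
```

```text
time: 3.9
tcp_pos: [0.523, 0.0619, 0.1823]
tcp_rot: [3.141, 0.0, 2.06]
contact_force: [0.5, -0.1, 0.3]
width: -0.0001
time: 4.28
tcp_pos: [0.5298, 0.0659, 0.1822]
tcp_rot: [-3.141, -0.0, 2.06]
contact_force: [-0.2, 0.0, 1.2]
width: 0.0001
```

View pics/p2.png

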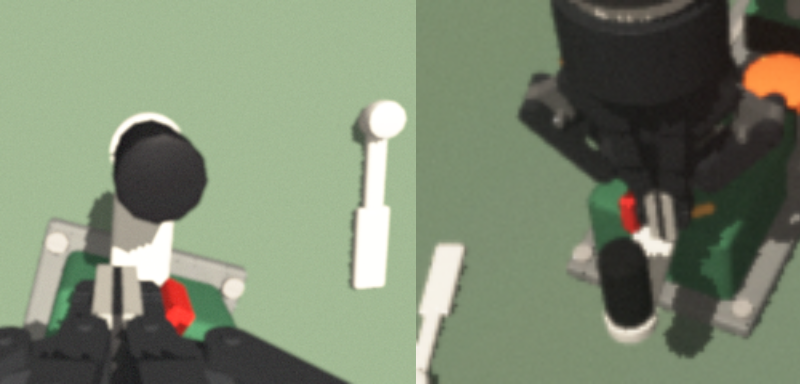

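The fingers now stand over the bar centre-line at crop (115,295), and the red fin is on their clockwise side at (175,305). It looks flipped. I'll push 4 mm more, back off, lift and check.

```bash
python3 -m creep '[[4,2,0,0],[4,2,0,0],[0,0,0,0],[-9,-5,0,0],[-20,-11,0,0],[-20,-11,40,0],[-20,-11,60,0],[-42,-23,60,0],[-42,-23,60,0]]'
python3 - <<'E'
from h import *
from station import ctrl
s=ctrl.state();a=ctrl.get_image("wrist")
np.savez("w2.npz",pos=s["tcp_pos"],rot=s["tcp_rot"],**a);w=np.load("w2.npz")
f=w["frame"].astype(int);red=(f[...,2]>120)&(f[...,1]<60)&(f[...,0]<60)
for c,n in cent(red):print(c,n,wray(w,c,.123).round(4))
A=cv2.resize(a["frame"][60:300,200:460],None,fx=2,fy=2,interpolation=cv2.INTER_CUBIC)
cv2.imwrite("pics/p3.png",A)
E
```

```text
time: 5.5
tcp_pos: [0.486, 0.0421, 0.2427]
tcp_rot: [-3.141, 0.0, 2.059]
contact_force: [0.0, 0.6, -0.1]
width: -0.0003
[335.9 223.4] 513 [0.5419 0.0635 0.123 ]
```

View pics/p3.png

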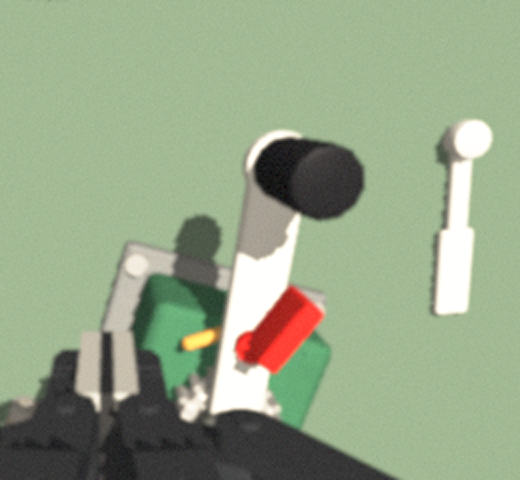

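The lever is now flipped to the clockwise side, with the fin at crop (290,330) leaning clockwise off the bar. Next I'll find the knob so I can straddle it.

```bash
python3 - <<'E'
from h import *
w=np.load("w2.npz");q=lambda u,v,z:wray(w,(200+u/2,60+v/2),z).round(4)
k=q(325,181,.145);print(k,q(272,163,.098))
ax=np.array([.567,.003]);v=k[:2]-ax;print(np.hypot(*v),np.degrees(np.arctan2(v[1],v[0])))
E
```

```text
[0.5204 0.1146 0.145 ] [0.5181 0.114  0.098 ]
0.12093849676591815 112.66359661199171
```

```bash
python3 -m creep '[[0,0,20,0],[16,35,20,0],[33,71,20,0],[33,71,20,-0.09],[33,71,20,-0.09]]' -0.05
python3 - <<'E'
from h import *
from station import ctrl
s=ctrl.state();a=ctrl.get_image("wrist");print(s["width"],s["tcp_pos"])
cv2.imwrite("pics/p4.png",a["frame"])
E
```

```text
time: 6.18
tcp_pos: [0.5208, 0.1142, 0.2617]
tcp_rot: [-3.141, -0.0, 1.971]
contact_force: [-0.1, -0.5, -0.6]
width: 0.0405
0.04045154999989578 [0.52081423 0.11424704 0.26173844]
```

View pics/p4.png

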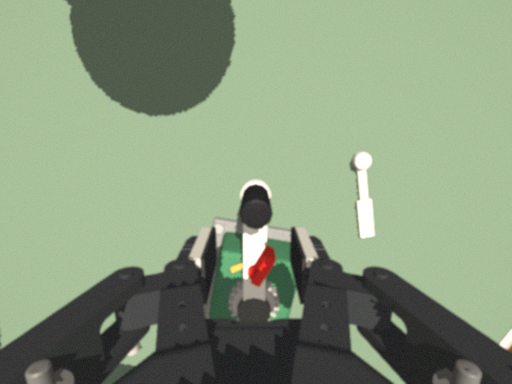

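The knob top is at (257,214), midway between the fingertips at columns 202 and 307. It's aligned sideways, so I'll check the radial offset.

```bash
python3 - <<'E'
from h import *
from station import ctrl
s=ctrl.state();a=ctrl.get_image("wrist");a.update(pos=s["tcp_pos"],rot=s["tcp_rot"])
for uv,z in(((257,214),.145),((256,190),.098),((255,306),.1)):print(wray(a,uv,z).round(4))
E
```

```text
[0.5226 0.1157 0.145 ]
[0.5206 0.1196 0.098 ]
[0.5651 0.0132 0.1   ]
```

```bash
python3 -m creep '[[0,2,-50,0],[0,2,-81,0],[0,2,-81,0]]'; python3 - <<'E'
import numpy as np
A=np.array([567,5])
for h in np.arange(-.6,.66,.1):
    t=np.radians(102.2)-h;print(round(h,2),(A+120*np.array([np.cos(t),np.sin(t)])).round(1),round(t,2))
E
```

```text
time: 6.65
tcp_pos: [0.5192, 0.1151, 0.1795]
tcp_rot: [-3.137, -0.001, 1.97]
contact_force: [-0.8, 0.5, -0.1]
width: 0.0405
-0.6 [479.8  87.5] 2.38
-0.5 [488.5  95.8] 2.28
-0.4 [498.  103.2] 2.18
-0.3 [508.1 109.6] 2.08
-0.2 [518.8 114.9] 1.98
-0.1 [530.1 119.2] 1.88
-0.0 [541.6 122.3] 1.78
0.1 [553.5 124.2] 1.68
0.2 [565.4 125. ] 1.58
0.3 [577.4 124.5] 1.48
0.4 [589.3 122.9] 1.38
0.5 [601.  120.1] 1.28
0.6 [612.3 116.1] 1.18
```

```bash
python3 -m creep '[[-11,-5,0,0.1],[-21,-12,0,0.2],[-30,-19,0,0.3],[-39,-28,0,0.4],[-39,-28,0,0.4]]'
python3 -m creep '[[9,8,0,-0.1],[18,16,0,-0.2],[28,22,0,-0.3],[39,27,0,-0.4],[50,32,0,-0.5],[50,32,0,-0.5]]'
python3 -m creep '[[6,2,0,-0.05],[12,3,0,-0.1],[18,4,0,-0.15],[24,5,0,-0.2],[30,6,0,-0.25],[35,6,0,-0.3],[35,6,0,-0.3]]'
```

```text
time: 7.28
tcp_pos: [0.4819, 0.0874, 0.1829]
tcp_rot: [3.14, 0.001, 2.369]
contact_force: [0.1, 0.1, 0.7]
width: 0.0406
time: 8.02
tcp_pos: [0.5328, 0.1202, 0.1819]
tcp_rot: [3.14, 0.0, 1.869]
contact_force: [0.3, -0.1, -0.1]
width: 0.0405
time: 8.9
tcp_pos: [0.5657, 0.1253, 0.1816]
tcp_rot: [-3.14, 0.001, 1.57]
contact_force: [-4.5, -1.4, 3.0]
width: 0.0406
```

```bash
python3 -m creep '[[6,0,0,-0.05],[12,-1,0,-0.1],[18,-1,0,-0.15],[24,-2,0,-0.2],[24,-2,0,-0.2]]'
python3 -m creep '[[6,-1,0,-0.05],[11,-3,0,-0.1],[17,-5,0,-0.15],[22,-7,0,-0.2],[22,-7,0,-0.2]]'
python3 - <<'E'
from h import *
from station import ctrl
a=ctrl.get_image("top");d=np.load("v0.npz")
cv2.imwrite("pics/p5.png",cv2.resize(np.hstack([a["frame"][130:280,190:350]]),None,fx=3.5,fy=3.5,interpolation=cv2.INTER_CUBIC))
E
```

```text
time: 9.52
tcp_pos: [0.59, 0.1236, 0.1815]
tcp_rot: [-3.14, 0.0, 1.371]
contact_force: [-4.2, -0.6, 2.5]
width: 0.0409
time: 10.15
tcp_pos: [0.6122, 0.1171, 0.1815]
tcp_rot: [-3.141, -0.001, 1.171]
contact_force: [-3.4, 2.4, 1.3]
width: 0.0405
```

View pics/p5.png

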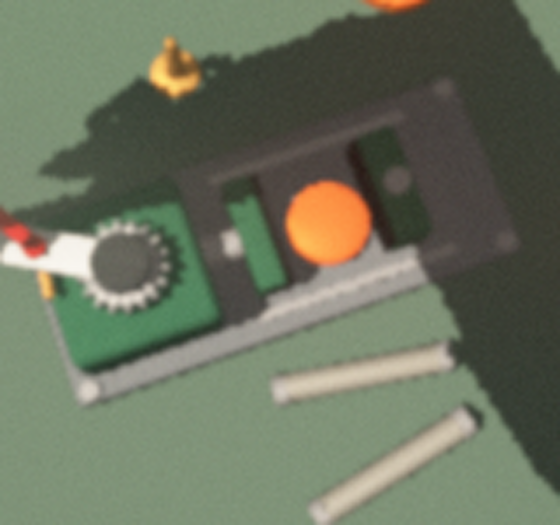

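The jaw has moved well forward: its face is at about (275,240), the lens's left edge at 287, and the stop close behind the lens. There are a few mm left. I'll swing back, then drive again slowly.

```bash
python3 -m creep '[[-11,4,0,0.1],[-23,7,0,0.2],[-35,8,0,0.3],[-47,9,0,0.4],[-59,8,0,0.5],[-71,6,0,0.6],[-82,3,0,0.7],[-93,-1,0,0.8],[-104,-6,0,0.9],[-114,-13,0,1.0]]'
python3 -m creep '[[-9,-7,0,0.1],[-18,-16,0,0.2],[-18,-16,0,0.2]]'
python3 -m creep '[[9,8,0,-0.1],[18,16,0,-0.2],[23,19,0,-0.25],[28,22,0,-0.3],[28,22,0,-0.3]]'
python3 -m creep '[[5,3,0,-0.05],[11,5,0,-0.1],[16,8,0,-0.15],[22,10,0,-0.2],[22,10,0,-0.2]]'
```

```text
time: 11.45
tcp_pos: [0.4991, 0.1039, 0.1818]
tcp_rot: [3.139, 0.001, 2.175]
contact_force: [1.0, 1.8, 0.2]
width: 0.0403
time: 11.82
tcp_pos: [0.4806, 0.0874, 0.1817]
tcp_rot: [3.141, 0.001, 2.37]
contact_force: [0.2, 0.5, -0.4]
width: 0.0407
time: 12.45
tcp_pos: [0.5093, 0.1101, 0.1812]
tcp_rot: [3.141, 0.0, 2.069]
contact_force: [-0.8, 1.0, -0.0]
width: 0.0403
time: 13.08
tcp_pos: [0.5302, 0.1196, 0.1811]
tcp_rot: [-3.14, 0.0, 1.87]
contact_force: [-2.8, -1.9, 0.8]
width: 0.0404
```

```bash
python3 -m creep '[[6,2,0,-0.05],[12,3,0,-0.1],[12,3,0,-0.1]]'
python3 -m creep '[[6,1,0,-0.05],[12,2,0,-0.1],[12,2,0,-0.1]]'
python3 -m creep '[[6,1,0,-0.05],[12,1,0,-0.1],[12,1,0,-0.1]]'
```

```text
time: 13.45
tcp_pos: [0.5421, 0.1228, 0.1811]
tcp_rot: [-3.14, -0.0, 1.77]
contact_force: [-3.6, 0.5, 1.0]
width: 0.0408
time: 13.82
tcp_pos: [0.5542, 0.1248, 0.1811]
tcp_rot: [-3.141, -0.0, 1.671]
contact_force: [-3.7, 0.2, 1.5]
width: 0.0401
time: 14.2
tcp_pos: [0.5663, 0.1257, 0.1811]
tcp_rot: [-3.141, 0.0, 1.571]
contact_force: [-2.9, -0.3, 1.6]
width: 0.0408
```

```bash
python3 -m creep '[[6,0,0,-0.05],[12,-1,0,-0.1],[12,-1,0,-0.1]]'
python3 -m creep '[[6,-1,0,-0.05],[12,-2,0,-0.1],[12,-2,0,-0.1]]'
python3 -c "
from h import *
from station import ctrl
a=ctrl.get_image('top')
cv2.imwrite('pics/p6.png',cv2.resize(a['frame'][160:230,240:320],None,fx=7,fy=7,interpolation=cv2.INTER_CUBIC))"
```

```text
time: 14.58
tcp_pos: [0.5783, 0.1251, 0.1811]
tcp_rot: [-3.141, -0.001, 1.471]
contact_force: [-3.8, 1.1, 0.1]
width: 0.0405
time: 14.95
tcp_pos: [0.5904, 0.1235, 0.1811]
tcp_rot: [-3.141, -0.001, 1.371]
contact_force: [-3.4, 4.8, 0.3]
width: 0.0405
```

View pics/p6.png

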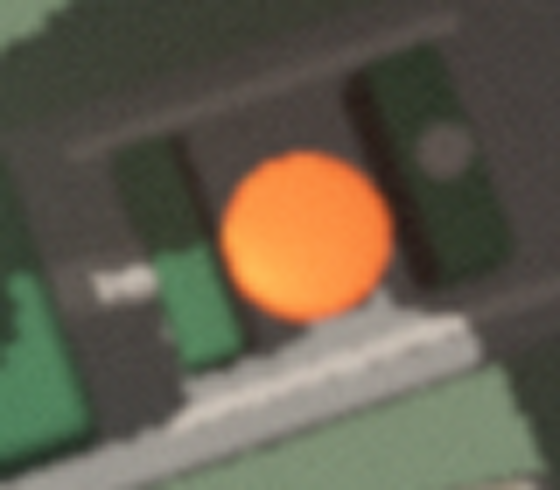

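The jaw's rubber face now meets the lens at about (225,240), and the lens is at or very near the stop at (395,240). Tangential leaning force is about 4.2 N, so this is near contact. Continuing in 0.05 rad steps.

```bash
python3 -m creep '[[3,-1,0,-0.025],[6,-1,0,-0.05],[6,-1,0,-0.05]]'
python3 -m creep '[[3,-1,0,-0.025],[6,-2,0,-0.05],[6,-2,0,-0.05]]'
```

```text
time: 15.38
tcp_pos: [0.5961, 0.1223, 0.1811]
tcp_rot: [-3.14, -0.001, 1.322]
contact_force: [-5.4, 2.2, 1.5]
width: 0.0405
time: 15.75
tcp_pos: [0.6021, 0.1207, 0.1811]
tcp_rot: [-3.14, -0.002, 1.272]
contact_force: [-4.8, 5.1, 0.6]
width: 0.0407
```

```bash
for i in 1 2 3 4; do python3 -m creep '[[0,0,0,0]]'|grep force; done
```

```text
contact_force: [-3.6, 5.4, 0.5]
contact_force: [-4.4, 3.9, -0.1]
contact_force: [-3.1, 5.1, -0.6]
contact_force: [-3.5, 4.9, 0.5]
```

```bash
python3 -m creep '[[3,-1,0,-0.025],[6,-2,0,-0.05],[6,-2,0,-0.05]]'|grep -v rot;for i in 1 2 3; do python3 -m creep '[[0,0,0,0]]'|grep force; done
python3 -m creep '[[3,-1,0,-0.025],[5,-2,0,-0.05],[5,-2,0,-0.05]]'|grep -v rot; for i in 1 2 3; do python3 -m creep '[[0,0,0,0]]'|grep force; done
```

```text
time: 16.62
tcp_pos: [0.6082, 0.1188, 0.1811]
contact_force: [-4.2, 5.8, -0.2]
width: 0.0402
contact_force: [-4.2, 5.3, -0.6]
contact_force: [-4.0, 5.2, 0.5]
contact_force: [-2.7, 5.9, -0.1]
time: 17.38
tcp_pos: [0.6132, 0.1168, 0.1811]
contact_force: [-4.2, 5.0, 0.3]
width: 0.0408
contact_force: [-3.3, 6.0, -1.0]
contact_force: [-4.6, 5.5, -0.2]
contact_force: [-3.0, 6.0, 0.5]
```

Leaning force is about 5.6 N, so grip is about 20 N and the lens is held. The handle is close to its stop, so I'll swing back for one more small tightening stroke.

```bash
python3 -m creep '[[-11,4,0,0.1],[-23,7,0,0.2],[-35,8,0,0.3],[-47,9,0,0.4],[-59,8,0,0.5],[-71,6,0,0.6],[-82,3,0,0.7],[-93,-1,0,0.8],[-93,-1,0,0.8]]'
python3 -m creep '[[5,3,0,-0.05],[11,5,0,-0.1],[17,6,0,-0.15],[17,6,0,-0.15],[17,6,0,-0.15]]'
python3 -m creep '[[6,1,0,-0.05],[6,1,0,-0.05],[6,1,0,-0.05]]'
```

```text
time: 18.88
tcp_pos: [0.5207, 0.1147, 0.1817]
tcp_rot: [3.14, 0.0, 1.97]
contact_force: [0.7, -0.2, 1.3]
width: 0.0406
time: 19.5
tcp_pos: [0.5378, 0.1208, 0.1812]
tcp_rot: [3.141, 0.0, 1.82]
contact_force: [-0.2, -0.7, 0.3]
width: 0.0404
time: 19.88
tcp_pos: [0.5435, 0.1217, 0.1813]
tcp_rot: [3.142, 0.0, 1.771]
contact_force: [-0.7, 0.4, -0.4]
width: 0.0406
```

```bash
for r in 1; do python3 -m creep '[[3,1,0,-0.025],[6,1,0,-0.05],[6,1,0,-0.05]]'|grep -v rot;done
python3 -m creep '[[3,0,0,-0.025],[6,1,0,-0.05],[6,1,0,-0.05]]'|grep -v rot
python3 -m creep '[[3,0,0,-0.025],[6,0,0,-0.05],[6,0,0,-0.05]]'|grep -v rot
```

```text
time: 20.25
tcp_pos: [0.5499, 0.1228, 0.1812]
contact_force: [0.4, 0.7, -0.4]
width: 0.0408
time: 20.62
tcp_pos: [0.556, 0.1238, 0.1813]
contact_force: [-0.3, 0.8, 0.2]
width: 0.0408
time: 21.0
tcp_pos: [0.562, 0.1238, 0.1813]
contact_force: [0.8, -0.3, 0.0]
width: 0.0403
```

```bash
python3 -m creep '[[3,0,0,-0.025],[6,0,0,-0.05],[6,0,0,-0.05]]'|grep -v rot
python3 -m creep '[[3,0,0,-0.025],[6,0,0,-0.05],[6,0,0,-0.05]]'|grep -v rot
python3 -m creep '[[3,0,0,-0.025],[6,-1,0,-0.05],[6,-1,0,-0.05]]'|grep -v rot
```

```text
time: 21.38
tcp_pos: [0.5678, 0.1238, 0.1812]
contact_force: [-1.5, 2.3, 1.0]
width: 0.0408
time: 21.75
tcp_pos: [0.5732, 0.1237, 0.1812]
contact_force: [-4.8, -0.7, 1.6]
width: 0.0406
time: 22.12
tcp_pos: [0.5792, 0.1231, 0.1812]
contact_force: [-5.2, 2.3, 2.0]
width: 0.0408
```

```bash
for i in 1 2 3; do python3 -m creep '[[0,0,0,0]]'|grep force; done; python3 -m creep '[[3,-1,0,-0.025],[6,-1,0,-0.05],[6,-1,0,-0.05]]'|grep -v rot
for i in 1 2 3; do python3 -m creep '[[0,0,0,0]]'|grep force; done
```

```text
contact_force: [-4.8, 3.9, 2.4]
contact_force: [-4.3, 3.3, 1.5]
contact_force: [-5.2, 3.9, 1.7]
time: 22.88
tcp_pos: [0.5852, 0.1222, 0.1811]
contact_force: [-4.9, 3.3, 3.2]
width: 0.0403
contact_force: [-4.3, 4.8, 2.2]
contact_force: [-5.0, 3.5, 0.8]
contact_force: [-4.6, 3.9, 1.9]
```

```bash
python3 -m creep '[[3,-1,0,-0.025]]'|grep -v rot; python3 -m creep '[[3,0,0,-0.025]]'|grep -v rot; for i in 1 2 3 4; do python3 -m creep '[[0,0,0,0]]'|grep force; done
```

```text
time: 23.38
tcp_pos: [0.5877, 0.1217, 0.1811]
contact_force: [-6.3, 6.6, 2.3]
width: 0.0406
time: 23.5
tcp_pos: [0.5908, 0.1212, 0.1811]
contact_force: [-6.2, 1.8, 2.9]
width: 0.0405
contact_force: [-4.5, 3.1, 2.0]
contact_force: [-4.2, 3.0, 1.9]
contact_force: [-4.7, 3.4, 1.5]
contact_force: [-3.9, 3.0, 1.7]
```

The force readings say only just held, which doesn't fit the amount of driven turn. I'll check jaw, lens and stop in a picture, side by side with the previous one.

```bash
python3 -c "
from h import *
from station import ctrl
a=ctrl.get_image('top')['frame']
b=cv2.resize(a[160:230,240:320],None,fx=7,fy=7,interpolation=cv2.INTER_CUBIC);p=cv2.imread('pics/p6.png')
cv2.imwrite('pics/p7.png',b)
def org(im):
  f=im.astype(int);return cent((f[...,2]>150)&(f[...,1]>50)&(f[...,0]<100)&(f[...,2]-f[...,1]>60))
print(org(p),org(b))
v=np.hstack([cv2.convertScaleAbs(x,alpha=1.8)[100:400,60:455] for x in(p,b)]);cv2.imwrite('pics/p7v.png',v)
"
```

```text
[(array([305.7, 236.6]), np.int32(22492))] [(array([311.5, 234.8]), np.int32(21834))]
```

View pics/p7v.png

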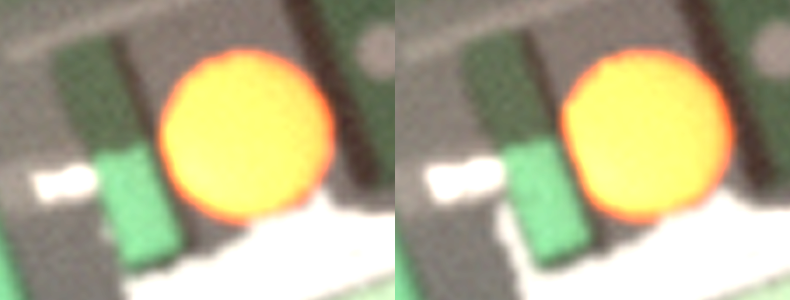

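The jaw has advanced about 4 mm since the last picture and pushed the lens about 1.8 mm. The lens's right edge at (737,135) is only now reaching the stop's rubber face at (735–760,135). So firm clamping is just beginning, and I'll keep going in small steps.

```bash
for i in 1; do python3 -m creep '[[3,-1,0,-0.025],[6,-1,0,-0.05],[6,-1,0,-0.05]]'|grep -v rot; for i in 1 2 3; do python3 -m creep '[[0,0,0,0]]'|grep force; done; done; python3 -m creep '[[3,-1,0,-0.025],[6,-2,0,-0.05],[6,-2,0,-0.05]]'|grep -v rot
for i in 1 2 3; do python3 -m creep '[[0,0,0,0]]'|grep force; done
```

```text
time: 24.42
tcp_pos: [0.5972, 0.12, 0.1811]
contact_force: [-4.1, 1.9, 2.7]
width: 0.0404
contact_force: [-4.7, 0.9, 1.8]
contact_force: [-4.4, 2.6, 2.1]
contact_force: [-5.0, 0.9, 1.0]
time: 25.18
tcp_pos: [0.6032, 0.1183, 0.1811]
contact_force: [-5.6, 4.3, 1.6]
width: 0.0404
contact_force: [-4.3, 3.4, 2.7]
contact_force: [-3.8, 2.9, 1.7]
contact_force: [-4.2, 4.2, 1.4]
```

```bash
python3 -m creep '[[3,-1,0,-0.025],[6,-2,0,-0.05],[6,-2,0,-0.05]]'|grep -v rot; for i in 1 2 3 4; do python3 -m creep '[[0,0,0,0]]'|grep force; done; python3 -m creep '[[2,-1,0,-0.02],[4,-2,0,-0.04],[4,-2,0,-0.04]]'|grep -v rot
for i in 1 2 3 4; do python3 -m creep '[[0,0,0,0]]'|grep force; done
```

```text
time: 25.92
tcp_pos: [0.6092, 0.1164, 0.1811]
contact_force: [-5.8, 3.8, 1.5]
width: 0.0405
contact_force: [-5.8, 4.3, 2.1]
contact_force: [-4.0, 4.2, 1.6]
contact_force: [-4.9, 3.6, 0.8]
contact_force: [-5.9, 2.4, 0.3]
time: 26.8
tcp_pos: [0.6131, 0.1147, 0.1811]
contact_force: [-5.5, 6.1, 1.7]
width: 0.0404
contact_force: [-4.7, 5.5, 1.6]
contact_force: [-5.5, 5.3, 1.3]
contact_force: [-5.7, 5.6, 1.6]
contact_force: [-6.2, 6.0, 1.8]
```

The leaning force now rises steadily, 5.4 → 6.2 → 7.3 N, but the handle is close to its stop. I'll check with a short re-engagement away from the stop.

```bash
python3 -m creep '[[-11,4,0,0.1],[-23,7,0,0.2],[-35,8,0,0.3],[-47,9,0,0.4],[-59,8,0,0.5],[-71,6,0,0.6],[-71,6,0,0.6]]'|grep -v rot
python3 -m creep '[[6,1,0,-0.05],[12,2,0,-0.1],[18,2,0,-0.15],[18,2,0,-0.15]]'|grep -v rot
python3 -m creep '[[3,1,0,-0.025],[6,1,0,-0.05],[6,1,0,-0.05],[6,1,0,-0.05]]'|grep -v rot
python3 -m creep '[[3,0,0,-0.025],[3,0,0,-0.025],[3,0,0,-0.025]]'|grep -v rot
```

```text
time: 28.18
tcp_pos: [0.5427, 0.1197, 0.1816]
contact_force: [-0.0, 1.0, -0.1]
width: 0.0409
time: 28.68
tcp_pos: [0.5615, 0.1218, 0.1811]
contact_force: [0.1, -0.1, 0.0]
width: 0.0406
time: 29.18
tcp_pos: [0.5668, 0.1228, 0.1814]
contact_force: [-0.8, 0.2, 1.1]
width: 0.0407
time: 29.55
tcp_pos: [0.5698, 0.1228, 0.1813]
contact_force: [-0.1, 0.6, 0.1]
width: 0.0409
```

```bash
python3 -m creep '[[3,0,0,-0.025],[3,0,0,-0.025],[3,0,0,-0.025]]'|grep -v rot
python3 -m creep '[[3,0,0,-0.025],[3,0,0,-0.025],[3,0,0,-0.025]]'|grep -v rot
```

```text
time: 29.92
tcp_pos: [0.5728, 0.1228, 0.1813]
contact_force: [-0.3, 1.2, 0.4]
width: 0.0407
time: 30.3
tcp_pos: [0.5757, 0.1228, 0.1813]
contact_force: [-0.8, 0.3, -0.5]
width: 0.0403
```

```bash
python3 -m creep '[[3,-1,0,-0.025],[3,-1,0,-0.025],[3,-1,0,-0.025]]'|grep -v rot
python3 -m creep '[[3,0,0,-0.025],[3,0,0,-0.025],[3,0,0,-0.025]]'|grep -v rot
python3 -m creep '[[3,-1,0,-0.025],[3,-1,0,-0.025],[3,-1,0,-0.025]]'|grep -v rot
```

```text
time: 30.68
tcp_pos: [0.5788, 0.1217, 0.1813]
contact_force: [-0.4, -0.1, 0.1]
width: 0.0406
time: 31.05
tcp_pos: [0.5818, 0.1218, 0.1813]
contact_force: [0.0, 0.7, 0.9]
width: 0.0406
time: 31.42
tcp_pos: [0.5848, 0.1207, 0.1813]
contact_force: [-0.9, 0.5, -0.2]
width: 0.0405
```

```bash
python3 -m creep '[[3,-1,0,-0.025],[3,-1,0,-0.025],[3,-1,0,-0.025]]'|grep -v rot
python3 -m creep '[[3,-1,0,-0.025],[3,-1,0,-0.025],[3,-1,0,-0.025]]'|grep -v rot
python3 -m creep '[[3,-1,0,-0.025],[3,-1,0,-0.025],[3,-1,0,-0.025]]'|grep -v rot
```

```text
time: 31.8
tcp_pos: [0.5877, 0.1197, 0.1812]
contact_force: [0.1, 0.4, -0.2]
width: 0.0406
time: 32.17
tcp_pos: [0.5907, 0.1187, 0.1812]
contact_force: [0.6, -0.2, 0.4]
width: 0.0404
time: 32.55
tcp_pos: [0.5938, 0.1177, 0.1813]
contact_force: [0.4, -0.1, 0.0]
width: 0.0407
```

```bash
python3 -m creep '[[-17,6,0,0.14],[-29,7,0,0.24],[-41,6,0,0.34],[-52,4,0,0.44],[-64,1,0,0.54],[-75,-3,0,0.64],[-86,-8,0,0.74],[-86,-8,0,0.74]]'
python3 -m creep '[[11,5,0,-0.1],[17,8,0,-0.15],[17,8,0,-0.15]]'|grep -v rot
python3 -m creep '[[5,2,0,-0.05],[5,2,0,-0.05],[5,2,0,-0.05]]'|grep -v rot
python3 -m creep '[[6,2,0,-0.05],[6,2,0,-0.05],[6,2,0,-0.05]]'|grep -v rot
python3 -m creep '[[6,1,0,-0.05],[6,1,0,-0.05],[6,1,0,-0.05]]'|grep -v rot
```

```text
time: 33.55
tcp_pos: [0.5072, 0.1095, 0.1815]
tcp_rot: [3.142, 0.0, 2.094]
contact_force: [0.4, -0.8, -0.0]
width: 0.0403
time: 33.92
tcp_pos: [0.5252, 0.1181, 0.1811]
contact_force: [0.1, -0.6, -0.3]
width: 0.0408
time: 34.3
tcp_pos: [0.5295, 0.1197, 0.1812]
contact_force: [0.5, 0.3, 0.1]
width: 0.0403
time: 34.67
tcp_pos: [0.5355, 0.1217, 0.1813]
contact_force: [-0.0, -0.6, 1.1]
width: 0.0409
time: 35.05
tcp_pos: [0.5415, 0.1227, 0.1813]
contact_force: [-0.1, -0.3, 0.5]
width: 0.0403
```

```bash
python3 -m creep '[[6,1,0,-0.05],[6,1,0,-0.05],[6,1,0,-0.05]]'|grep -v rot
python3 -m creep '[[6,1,0,-0.05],[6,1,0,-0.05],[6,1,0,-0.05]]'|grep -v rot
python3 -m creep '[[4,0,0,-0.03],[4,0,0,-0.03],[4,0,0,-0.03]]'|grep -v rot
```

```text
time: 35.42
tcp_pos: [0.5474, 0.1237, 0.1813]
contact_force: [0.3, -0.3, 0.5]
width: 0.041
time: 35.8
tcp_pos: [0.5535, 0.1248, 0.1813]
contact_force: [0.9, 0.6, 0.8]
width: 0.0408
time: 36.17
tcp_pos: [0.5578, 0.1247, 0.1812]
contact_force: [-0.2, -0.2, -0.2]
width: 0.0406
```

```bash
python3 -m creep '[[4,0,0,-0.03],[4,0,0,-0.03],[4,0,0,-0.03]]'|grep -v rot
python3 -m creep '[[4,0,0,-0.03],[4,0,0,-0.03],[4,0,0,-0.03]]'|grep -v rot
```

```text
time: 36.55
tcp_pos: [0.5619, 0.1247, 0.1813]
contact_force: [-0.4, -0.4, 0.0]
width: 0.0409
time: 36.92
tcp_pos: [0.5658, 0.1248, 0.1812]
contact_force: [0.9, 0.7, 0.2]
width: 0.0406
```

```bash
python3 -m creep '[[4,0,0,-0.03],[4,0,0,-0.03],[4,0,0,-0.03]]'|grep -v rot
python3 -m creep '[[4,0,0,-0.03],[4,0,0,-0.03],[4,0,0,-0.03]]'|grep -v rot
python3 -m creep '[[4,-1,0,-0.03],[4,-1,0,-0.03],[4,-1,0,-0.03]]'|grep -v rot
```

```text
time: 37.3
tcp_pos: [0.5694, 0.1248, 0.1812]
contact_force: [-3.6, -0.1, 2.6]
width: 0.0404
time: 37.67
tcp_pos: [0.5731, 0.1247, 0.1812]
contact_force: [-5.9, -0.6, 3.5]
width: 0.0408
time: 38.05
tcp_pos: [0.5769, 0.1243, 0.1812]
contact_force: [-6.3, 4.1, 3.1]
width: 0.0405
```

```bash
for i in 1 2 3 4 5; do python3 -m creep '[[0,0,0,0]]'|grep force; done
```

```text
contact_force: [-6.4, 3.1, 2.0]
contact_force: [-7.3, 3.2, 3.2]
contact_force: [-6.4, 3.2, 2.2]
contact_force: [-6.5, 3.7, 3.0]
contact_force: [-6.0, 3.1, 3.6]
```

Leaning force averages 6.8 N away from the stop, which is about 33 N of grip (snug). I'll back off to the middle of the gap, lift clear and check.

```bash
python3 -m creep '[[-4,0,0,0],[-8,0,0,0],[-8,0,40,0],[-8,0,90,0],[-40,40,120,0],[-90,80,120,0],[-90,80,120,0],[-90,80,120,0]]'
python3 -c "
from h import *
from station import ctrl
a=ctrl.get_image('top')['frame'];b=ctrl.get_image('side')['frame']
A=cv2.resize(a[130:280,150:350],(560,420),interpolation=cv2.INTER_CUBIC);B=cv2.resize(b[170:290,190:305],(240,250))
o=np.zeros((420,800,3),np.uint8);o[:,:560]=A;o[:250,560:]=B;cv2.imwrite('pics/p8.png',o)"
```

```text
time: 39.67
tcp_pos: [0.4879, 0.204, 0.3016]
tcp_rot: [3.14, -0.0, 1.516]
contact_force: [-0.2, -0.6, 0.2]
width: 0.0406
```

View pics/p8.png

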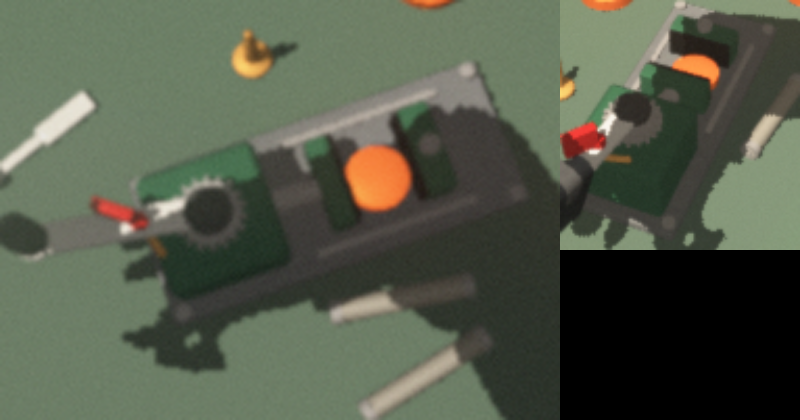

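The red lever at (120,212) is tilted clockwise of the bar. The lens at (378,178) lies flat between jaw and stop. The gripper is well clear with no contact force, and the loose parts are where they started. Handing in.

```bash
python3 -c "
from station import ctrl
print(ctrl.finish_job())"
```

```text
the job is handed in; nothing more can be done
None
```

The lens is clamped and the job is handed in, at about 40 s of the 72 s allowed; no verdict was reported. I flipped the red lever to its clockwise side with the shut fingers. Then I straddled the knob with a loose gap and worked the handle through four driving strokes.

**Final checks:**
- **Grip:** leaning on the knob, away from the handle's stop, averaged about 6.8 N, which suggests roughly 33 N. My free-running readings were about 0.5–1 N above the stated values, so the true grip may be nearer 25–30 N, still within 15–60 N.
- **Picture:** the lever is on the clockwise side, the lens lies flat between jaw and stop, and the loose parts look unmoved.
- **Let go:** the gripper was lifted well clear and the contact force read about zero.

**Readings that disagreed:**
- **Early "held" estimate:** on the second stroke I took about 5.6 N as roughly 20 N of grip. A later picture showed the lens only just reaching the stop, so I kept tightening.
- **Radial force:** an unexplained sideways force of 3–5 N on the knob, probably friction, made single readings noisy.
- **Missed catch:** one swing caught no tooth, so I repeated it with a longer backswing.

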